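Hang the plug mandrel on the sprung fork hook and prove it holds

TASK

Lift the plug mandrel out of the storage rack and set it down upright, without dropping it, on the bare bench top, letting go of it. Then take it again by its cross pin, another way round so that the fingers leave room for the prongs, and hang it on the fork hook of the stand, stem between the prongs and pin across both; still holding it, tug it gently down about 2 cm against the hook's spring without running into the stop, ease it back up until the hook carries only its weight, then let go so that it stays hanging still. Leave the other loose things where they are.

Things in the scene. Friction and masses are not known exactly. Their poses are not given: they have to be found in the camera images.
- mandrel: The mandrel in the rack (the other one stands on the open bench): turned bare-steel plug, 38 mm diameter and 38 mm high, on whose top stands a 6.4 mm stem ending in a horizontal cross pin (a T). 70 mm high over all, 0.36 kg or up to a quarter more or less. Origin: centre of the underside; z up the stem; the cross pin lies along y. The underside is 20 mm above the bench while it stands in the rack.
- mandrel_centre (a point): Half-way up the mandrel, 35 mm above its underside, on its axis; axes as the mandrel's.
- mandrel_pin (a point): Centre of the mandrel's cross pin, 67 mm above its underside. The pin is 6.4 mm thick, lies along this point's y and is 28 mm long (flat ends 14 mm either side), so its ends can be pinched from above with the fingers outside the prongs. 26 mm of bare stem lie between the pin and the plug.
- rack: Fixed rack: wooden foot 170 x 66 x 20 mm, two dark steel cheeks rising to 100 mm, between them a trough 46 mm wide along the rack's x. The mandrel stands in it on the foot, pin across the trough (within 0.15 rad), pin centre 87 mm above the bench: here only the pin's 6.4 mm thickness can be taken, fingers spread along the trough. Origin: centre of the underside, on the bench.
- stand: Fixed stand carrying the hook: base plate 100 x 100 x 12 mm, square post 24 mm wide, 216 mm high. Origin: on the bench straight under the hook's saddle; the post stands 105 mm along +x from it; y across the prongs. The fork of the hook opens towards -x.
- hook_seat (a point): Centre of the cross pin when it lies in the hook's saddle; moves with the hook; 165 mm above the bench while empty. Axes as the stand's. The fork is two steel prongs along x, 5 mm thick, 15 mm between centres (10 mm gap for the stem). The saddle runs from x -9 to +6 mm with prong centres 5.7 mm below this point; behind x = +15 mm they are level with it.
- hook_mouth (a point): Midway between the prongs' free, turned-up tips: 19 mm along -x and 1 mm above hook_seat; tips end 3 mm higher and are 18 mm apart between centres. Way in: bring the mandrel along the stand's +x with the pin 8 to 20 mm above hook_seat, so that the pin passes over the tips and the plug under the prongs, then lower it.
- hook (a joint): Dip of the spring-loaded hook in metres: 0 at the top with no load, growing downwards, stop at 0.036. It stays up under the first 1 N, then dips 2 mm per newton (about 5 mm under the mandrel alone).
- other_mandrel: A like mandrel standing on the open bench, 69 mm high, origin at its underside. To be left alone.
- bar_on_plate: Workpiece: round bar 26 mm thick standing on a plate 95 x 60 x 6 mm, 134 mm high, origin at its underside. To be left alone.
- weld_magnet: Flat triangular magnet 77 x 110 x 24 mm, lying, origin at its underside. To be left alone.
- gas_cup: Small ceramic cup 19 mm diameter, 47 mm high, standing, origin at its underside. To be left alone.
Mind the look-alikes: they are no part of the job. Leave any brown look-alike of the mandrel alone.

How it is judged:
By the outcome, as a careful person would: the job done as asked, in the order asked, and still so for the second after the job is handed in, with the robot touching nothing.
It also fails if it takes over 69 s, if anything falls off the work surface, if the arm or the gripper's body presses on something with over 40 N, if the wrist force passes 120 N, or if a joint passes its speed limit or range.

ROBOT

A 7-joint arm with a two-finger parallel gripper is mounted at the origin on the work surface; the furniture and walls round the work are solid. World frame = base frame: x ahead of the robot, y to its left, z up, the work surface at z = 0. Lengths are in mm, angles in degrees, forces in N, time in s.
With the tool pointing down it reaches from about 400 to 850 mm from the base axis. Payload 4.5 kg.
Tool frame: the origin (TCP) lies at the very end of the fingers, on their centre line; the grasp point (between the pads) lies 19 mm behind it (manip.grip_depth is the distance from the TCP to the grasp point, in mm); z points along the fingers, y is the direction in which the jaws open and shut (so a half turn about z gives the same grasp; the last joint's range is limited). The gripper opens to 88 mm and grips with 3 to 60 N. Pads are 18 mm wide; open, the fingers measure 123 mm over their backs; the gripper's body (75 mm by 187 mm) begins 45 mm behind the grasp point.
Start: joints at [-73.637, 39.483, -11.15, 89.685, 9.013, 51.709, -12.324], TCP at [155.696, 605.32, 238.743] pointing down, gripper open.
Joint ranges: [-172.22, 172.22], [-26.19, 119.32], [-84.43, 86.54], [7.71, 146.69], [-57.33, 237.33], [2.42, 119.75], [-152.13, 152.13]. Speed limits (degrees/s): [147.25, 147.25, 180, 180, 180, 180, 180].

INTERFACE

Orientations are given as a 3x3 rotation matrix whose columns are the frame's x, y, z axes.
In Python, from rig import manip gives the robot as it stands. The module is installed in compiled form; this text tells all that it offers. Calls block until the motion is done:
- manip.move_ptp(position, orientation): joint-space move of the TCP to a pose.
- manip.servo_line(position, frame=None, v=150, f_stop=None): straight line of the TCP; frame=None keeps the orientation; v is the mean speed in mm/s. With f_stop (N) it stops when the force on the tool has changed by that much, and returns True; else False.
- manip.goto_joints(angles): joint-space move.
- manip.command_gripper(opening, squeeze=None): opening from 0.0 (shut) to 1.0 (fully open); squeeze is the grip in N (None keeps the last); returns when the fingers have stopped.
- manip.sleep(seconds).
- manip.inverse_kinematics(position, orientation): joint angles nearest the present ones, or None.
- manip.sense(): the state.
- manip.grab_frame(name): name is "scene" or "top" or "wrist"; returns the picture (420x560x3 uint8, blue, green, red); there is no depth.
- manip.camera_model(name): a dict with "camera_matrix" (3x3 intrinsics, pixels), "distortion" ([k1, k2, p1, p2, k3] as OpenCV has them; the pictures are not rectified), "position" and "attitude" of the camera in the world. Camera axes: x right, y down, z forward; pixel columns grow to the right and rows downward; lengths in mm; the calibration is good to about 2 mm. A picture is of the moment at which its call begins: read the wrist's pose just before it. camera_model takes no time and is no camera call; for the wrist camera it gives the pose at the moment of the call.
A pose or a line that the arm cannot do raises manip.IKError and nothing moves.
- manip.hand_in(): hands the job in, once; it reports no verdict.
The state is a dict: "t": time; "qpos": joint angles; "joint_velocities": joint speeds; "effort": joint torques, N m; "ee_pos": TCP position; "tool_rot": TCP orientation; "wrist_force": force on the tool from outside, world axes, zero at the start; "moment": the same for the moment, N m; "gripper_width": opening from 0.0 (shut) to 1.0 (fully open).
Only numpy, scipy, OpenCV 4.12 (cv2) and the standard library are available. Lean on these libraries where they do the work, as an engineer would, in place of code of your own. Each camera call takes 0.05 s, during which the arm holds its last target.

## Working session

There is one attempt and no reset: what is moved stays moved. The work goes in short steps, each a Python script; the robot and the scene stay as the last script left them, time stands still between calls to the robot, and variables do not carry over. Pictures are saved under pics/ and viewed, and the job is handed in when it is done.

```bash
ls; mkdir -p pics; python3 - <<'E'
from rig import manip
import cv2,numpy as np
s=manip.sense();print(s['t'],s['ee_pos'],s['tool_rot'],s['wrist_force'],s['gripper_width'],manip.grip_depth)
for n in ("scene","top","wrist"):
    m=manip.camera_model(n);print(n,m)
    cv2.imwrite(f"pics/{n}0.png",manip.grab_frame(n))
E
```

```text
pics
0.0 [155.6270981  604.66178768 237.94017053] [[-9.68483497e-01  2.49077544e-01 -3.04935325e-04]
 [ 2.49077684e-01  9.68481840e-01 -1.79798001e-03]
 [-1.52512121e-04 -1.81726655e-03 -9.99998337e-01]] [ 1.19778772  0.37564431 -0.27141564] 1.0021880207880327 18.700000000000003
scene {'camera_matrix': array([[416.00048511,   0.        , 286.43600019],
       [  0.        , 416.00048511, 209.96518645],
       [  0.        ,   0.        ,   1.        ]]), 'distortion': array([-0.12325105,  0.        ,  0.        ,  0.        ,  0.        ]), 'position': array([  38.41194449, -229.89497014,  821.45045206]), 'attitude': array([[ 6.46877488e-01, -5.97912811e-01,  4.73338975e-01],
       [-7.62593926e-01, -5.07073260e-01,  4.01655590e-01],
       [-1.37485502e-04, -6.20787387e-01, -7.83978955e-01]])}
top {'camera_matrix': array([[473.86227597,   0.        , 282.87695539],
       [  0.        , 473.86227597, 200.50305253],
       [  0.        ,   0.        ,   1.        ]]), 'distortion': array([-0.15928828,  0.        ,  0.        ,  0.        ,  0.        ]), 'position': array([ 217.40507661,  134.35113431, 1233.14823223]), 'attitude': array([[-0.06182303, -0.97032784,  0.23375584],
       [-0.99808474,  0.05959119, -0.0166055 ],
       [ 0.00218299, -0.23433474, -0.97215352]])}
wrist {'camera_matrix': array([[340.16519906,   0.        , 274.80328382],
       [  0.        , 340.16519906, 205.6009844 ],
       [  0.        ,   0.        ,   1.        ]]), 'distortion': array([-0.03240035,  0.        ,  0.        ,  0.        ,  0.        ]), 'position': array([ 77.18870981, 625.72391569, 383.63807498]), 'attitude': array([[ 0.24907892,  0.9204523 ,  0.30120966],
       [ 0.96848153, -0.23615009, -0.07922536],
       [-0.00179248,  0.31144936, -0.95026106]])}
```

View pics/scene0.png

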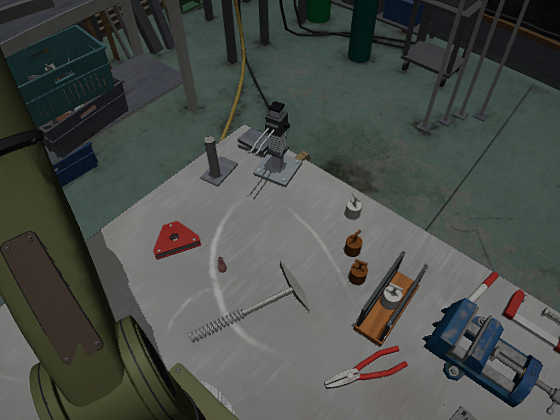

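View pics/top0.png

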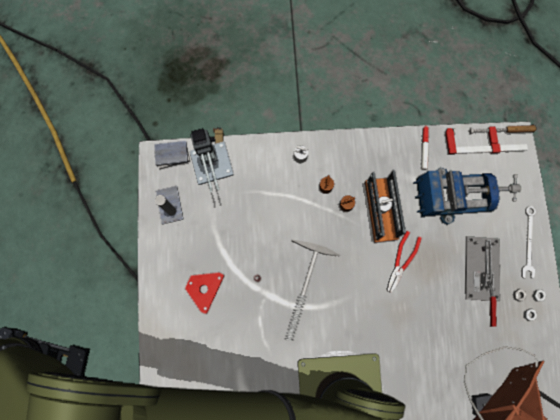

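View pics/wrist0.png

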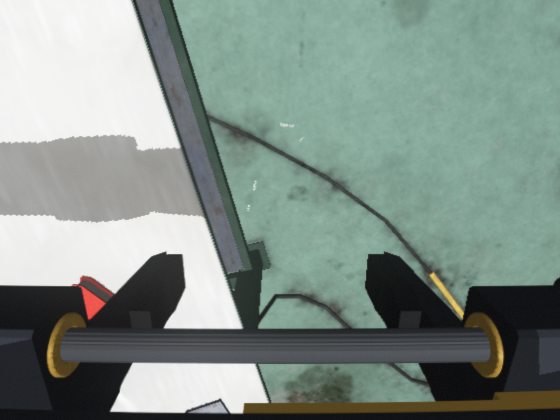

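Steel mandrel candidates:
- In the rack: scene (393,295), top (386,203).
- Open bench, steel: scene (353,207), top (301,155).
- Brown look-alikes: scene (353,243) and (358,271), top (326,184) and (347,203).

I choose the one in the rack, and will check it in a close crop.

```bash
cat > h.py <<'E'
from rig import manip
import cv2,numpy as np
def ray(m,px):
    K,d=m["camera_matrix"],m["distortion"]
    p=cv2.undistortPoints(np.array([[px]],float),K,d)[0,0]
    R=np.array(m["attitude"]);v=R@np.array([p[0],p[1],1.]);return np.array(m["position"]),v
def onz(m,px,z):
    o,v=ray(m,px);return o+v*(z-o[2])/v[2]
def proj(m,P):
    R=np.array(m["attitude"]);P=np.atleast_2d(P).astype(float)
    c=(P-m["position"])@R
    q,_=cv2.projectPoints(c.reshape(-1,1,3),np.zeros(3),np.zeros(3),m["camera_matrix"],m["distortion"]);return q[:,0]
def tri(obs):
    A=np.zeros((3,3));b=np.zeros(3)
    for m,px in obs:
        o,v=ray(m,px);v=v/np.linalg.norm(v);M=np.eye(3)-np.outer(v,v);A+=M;b+=M@o
    return np.linalg.solve(A,b)
def crop(img,x0,y0,x1,y1,f,name):
    cv2.imwrite(name,cv2.resize(img[y0:y1,x0:x1],None,fx=f,fy=f,interpolation=cv2.INTER_CUBIC))
E
python3 - <<'E'
from h import *
t=cv2.imread("pics/top0.png");s=cv2.imread("pics/scene0.png")
a=cv2.resize(t[160:250,350:420],None,fx=6,fy=6,interpolation=2)[:540,:400]
b=cv2.resize(s[240:350,340:440],None,fx=5,fy=5,interpolation=2)[:540,:400]
cv2.imwrite("pics/c1.png",np.hstack([a[:540,:],b[:540,:400]]))
a=cv2.resize(t[115:235,145:240],None,fx=4.2,fy=4.2,interpolation=2)[:500]
b=cv2.resize(s[90:215,190:320],None,fx=4,fy=4,interpolation=2)[:500]
w=np.hstack([a[:,:398],b[:,:400]]);cv2.imwrite("pics/c2.png",w)
mt=manip.camera_model("top");ms=manip.camera_model("scene")
print("mandrel pin",onz(mt,(386,203),87),onz(ms,(393,289),87))
print("other",onz(mt,(301,155),38)); print("seat~",onz(mt,(210,185),165))
print([onz(mt,p,0).round() for p in [(139,145),(545,122),(140,385)]])
E
```

```text
mandrel pin [ 470.73943335 -142.69400188   87.        ] [ 466.10211806 -143.59086719   87.        ]
other [626.12607637  58.10690656  38.        ]
seat~ [522.05726966 284.41972731 165.        ]
[array([698., 506.,   0.]), array([ 706., -681.,    0.]), array([ 54., 506.,   0.])]
```

View pics/c1.png

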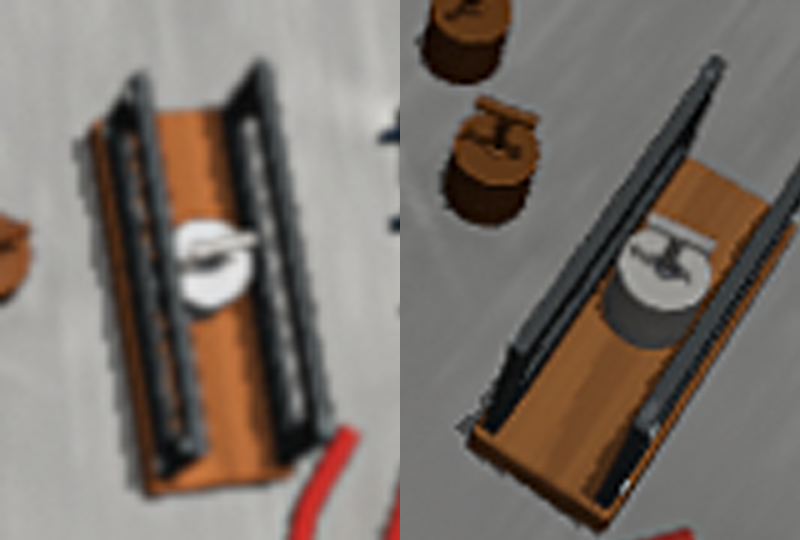

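View pics/c2.png

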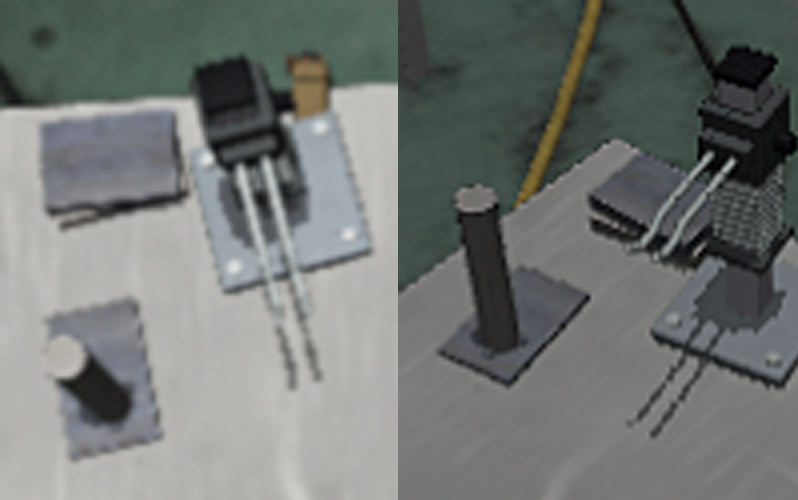

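The crop confirms a bright steel mandrel between the cheeks at top (386,203), with its pin across the trough. The other steel one stands on the open bench and the brown ones are decoys. The fork prongs are visible, with tips near top (212,189)/(218,190) and scene (250,152)/(257,153). Next I compute coarse poses.

```bash
python3 - <<'E'
from h import *
mt=manip.camera_model("top");ms=manip.camera_model("scene")
L=[onz(mt,p,100) for p in [(372.5,172.5),(380.8,237.5)]];R=[onz(mt,p,100) for p in [(393.7,170.8),(404,231.7)]]
for a in (L,R): d=a[0]-a[1];print("rack yaw",np.degrees(np.arctan2(d[1],d[0])),np.linalg.norm(d))
print("pin ends",[onz(mt,p,87).round(1) for p in [(380,204.2),(392.5,200)]])
print("centre",tri([(mt,(386.3,202)),(ms,(393.5,287.5))]))
T1=tri([(mt,(211.7,188.8)),(ms,(250.5,151.8))]);T2=tri([(mt,(217.6,189.8)),(ms,(256.7,153))]);print("tips",T1,T2)
B1=tri([(mt,(202.1,154.5)),(ms,(190+312/4,90+155/4))]);B2=tri([(mt,(208.8,153.5)),(ms,(190+335/4,90+163/4))]);print("roots",B1,B2)
print("spot",onz(mt,(260,235),0),"bar",onz(mt,(168,201),134),"brown",onz(mt,(326,184),38),onz(mt,(347,203),38),"plate",onz(mt,(295,242),0),'cup',onz(mt,(257,278),47))
yaw=-90
for y in np.arange(-180,180,15):
  c,s=np.cos(np.radians(y)),np.sin(np.radians(y));Rm=np.array([[c,s,0],[s,-c,0],[0,0,-1]])
  o=[]
  for P in [(468,-143,180),(500,120,120),(525,285,180)]:
    q=manip.inverse_kinematics(P,Rm);o.append(None if q is None else np.round(q).astype(int).tolist())
  print(y,o)
E
```

```text
rack yaw 1.026958080442622 165.53732890903137
rack yaw 2.7343135217689563 156.65233203634622
pin ends [array([ 468.6, -127.1,   87. ]), array([ 477.4, -160.1,   87. ])]
centre [ 472.73192943 -143.26603765   84.00724003]
tips [513.83032978 281.2890416  160.38912112] [511.87286803 264.50899021 166.99432808]
roots [599.16628498 302.79041779 161.71851679] [600.35391433 285.9990015  163.76754233]
spot [424.33661884 179.20035636   0.        ] bar [497.4186998  391.64721488 134.        ] brown [542.25894186  -1.6229537   38.        ] [487.8986489  -52.02629802  38.        ] plate [400.12724771  88.45058572   0.        ] cup [308.58020235 190.6236899   47.        ]
-180 [[29, 37, -27, 116, 29, 34, 72], [-8, 43, -17, 114, 27, 27, 45], [-23, 42, -18, 98, 18, 43, 41]]
-165 [[31, 37, -31, 116, 32, 36, 83], [-6, 43, -21, 114, 31, 28, 56], [-21, 43, -22, 98, 21, 44, 52]]
-150 [[33, 38, -34, 115, 35, 37, 96], [-4, 44, -24, 114, 35, 29, 67], [-18, 43, -26, 98, 25, 45, 64]]
-135 [[35, 39, -37, 115, 38, 38, 108], [-2, 44, -27, 114, 39, 31, 78], [-16, 44, -30, 97, 28, 46, 76]]
-120 [[36, 39, -40, 115, 
[... 1308 characters left out ...]
40, -53]]
75 [[13, 35, -3, 116, 3, 29, -7], [-21, 42, 4, 115, -8, 23, -26], [-36, 42, 5, 98, -6, 40, -43]]
90 [[15, 35, -6, 116, 7, 29, 4], [-19, 42, 1, 115, -2, 23, -16], [-34, 41, 2, 98, -2, 40, -31]]
105 [[18, 35, -10, 116, 11, 30, 15], [-18, 42, -2, 115, 3, 23, -6], [-32, 41, -1, 98, 1, 40, -19]]
120 [[20, 35, -13, 116, 15, 30, 26], [-16, 42, -5, 115, 8, 23, 4], [-31, 41, -4, 98, 4, 41, -7]]
135 [[22, 35, -17, 116, 19, 31, 37], [-14, 42, -8, 115, 13, 24, 14], [-29, 41, -7, 98, 8, 41, 5]]
150 [[24, 36, -20, 116, 23, 32, 48], [-12, 42, -11, 115, 18, 24, 24], [-27, 42, -11, 98, 11, 41, 17]]
165 [[27, 36, -24, 116, 26, 33, 60], [-10, 43, -14, 115, 22, 25, 34], [-25, 42, -14, 98, 14, 42, 29]]
```

```bash
cat >> h.py <<'E'
def RY(y):
    c,s=np.cos(np.radians(y)),np.sin(np.radians(y));return np.array([[c,s,0],[s,-c,0],[0,0,-1.]])
def st(l=""):
    s=manip.sense();print(l,"t%.2f"%s['t'],s['ee_pos'].round(1),"F",s['wrist_force'].round(2),"w%.3f"%s['gripper_width'])
    return s
def wshot(name):
    import json
    m=manip.camera_model("wrist");im=manip.grab_frame("wrist");cv2.imwrite(f"pics/{name}.png",im)
    json.dump({k:np.array(v).tolist() for k,v in m.items()},open(f"pics/{name}.json","w"));return m,im
def wload(name):
    import json
    return {k:np.array(v) for k,v in json.load(open(f"pics/{name}.json")).items()}
E
python3 - <<'E'
from h import *
st()
manip.move_ptp((550,201,290),RY(104));st();m,_=wshot("wh")
print(m["position"])
manip.move_ptp((472,-143,190),RY(98));st();m,_=wshot("wr")
E
```

```text
t0.15 [155.6 604.9 238.1] F [-0.36 -0.33  0.09] w1.002
 t2.19 [549.3 202.7 289.8] F [ 0.17 -0.38  0.36] w1.003
[529.66873942 281.74861835 435.55856086]
 t3.62 [ 473.2 -141.6  190.3] F [0.29 0.27 0.89] w1.000
```

View pics/wh.png

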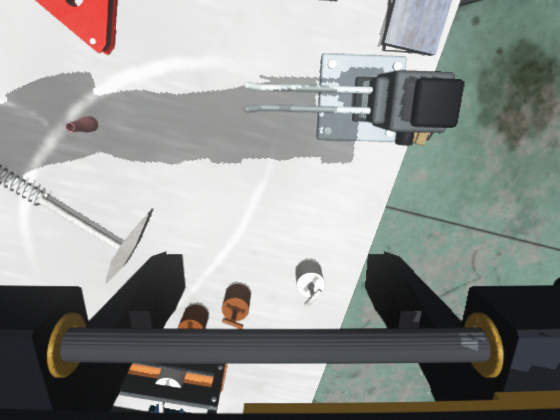

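View pics/wr.png

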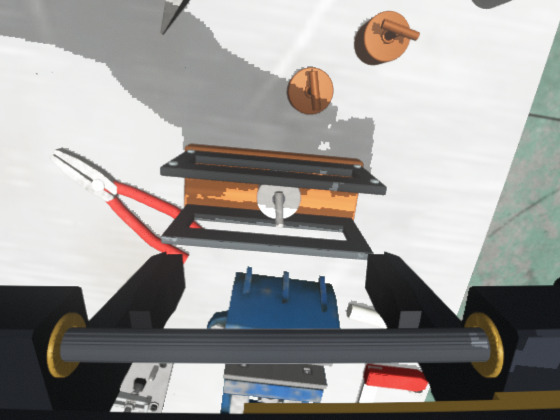

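Wrist views: hook prongs run (248,87)-(372,89) and (248,108)-(372,110). The mandrel in the rack has its pin from about (279,190) to (281,226). Now zooming for accurate pixels.

```bash
python3 - <<'E'
from h import *
a=cv2.imread("pics/wh.png")[60:130,235:395];b=cv2.imread("pics/wr.png")[135:265,155:395]
a=cv2.resize(a,None,fx=5,fy=5,interpolation=2);b=cv2.resize(b[30:115,75:185],None,fx=5,fy=5,interpolation=2)
cv2.imwrite("pics/za.png",a);cv2.imwrite("pics/zb.png",b)
E
```

```text
(no output)
```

View pics/za.png

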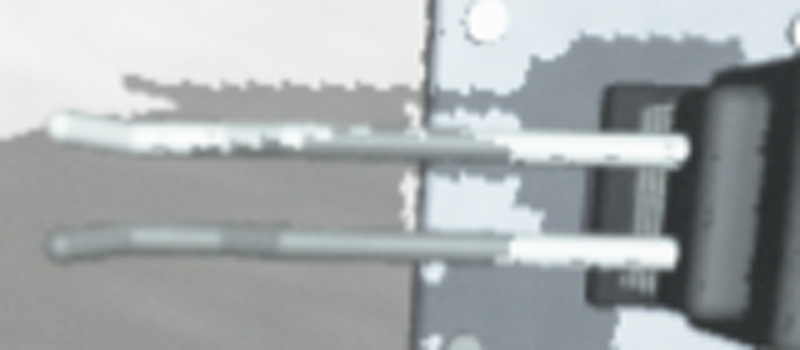

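View pics/zb.png

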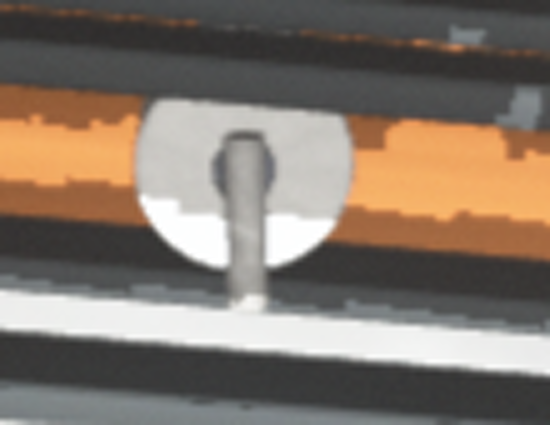

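```bash
python3 - <<'E'
from h import *
m=wload("wr");f=lambda u,v:(230+u/5,165+v/5)
e1,e2=onz(m,f(245,134),87),onz(m,f(247,306),87);print("pin",e1,e2,(e1+e2)/2,np.linalg.norm(e1-e2));d=e1-e2;print("ang",np.degrees(np.arctan2(d[1],d[0])))
for u in [((0,292),(540,340)),((0,330),(540,378))]:
  d=onz(m,f(*u[1]),100)-onz(m,f(*u[0]),100);print("rack",np.degrees(np.arctan2(d[1],d[0])),onz(m,f(*u[0]),100))
# plug circle centre at z=58
print("plug",onz(m,f(243,165),58))
m=wload("wh");g=lambda u,v:(235+u/5,60+v/5)
for P in [((520,147.5),(660,150)),((520,250),(660,253))]:
  a,b=[onz(m,g(*p),165) for p in P];d=b-a;print("prong",a,b,np.degrees(np.arctan2(d[1],d[0])))
print("tips",onz(m,g(62,127),168),onz(m,g(62,243),168))
for p in [(130,135),(130,237),(220,138),(220,240),(280,139),(280,241)]: print(p,onz(m,g(*p),161))
E
```

```text
pin [ 475.02316934 -130.19834013   87.        ] [ 479.41385924 -157.9245923    87.        ] [ 477.21851429 -144.06146621   87.        ] 28.07175123460409
ang 98.9985545094379
rack 2.6405185662660173 [ 441.82478526 -155.83362974  100.        ]
rack 2.5939529126807606 [ 442.43665116 -161.90003     100.        ]
plug [ 477.05200076 -143.75348245   58.        ]
prong [575.59222427 297.41190368 165.        ] [596.28307248 302.36749846 165.        ] 13.469000422238834
prong [580.06377015 283.05279349 165.        ] [601.1367948  287.99993488 165.        ] 13.211617400655376
tips [508.05941265 283.25091888 168.        ] [511.77170135 266.94034189 168.        ]
(130, 135) [517.84822984 284.68798822 161.        ]
(130, 237) [521.36782689 270.011617   161.        ]
(220, 138) [531.31033363 287.62898882 161.        ]
(220, 240) [535.05756486 272.996533   161.        ]
(280, 139) [540.25250087 289.74064448 161.        ]
(280, 241) [544.15089451 275.1408551  161.        ]
```

```bash
cat >> h.py <<'E'
def fine(P,yaw,v=60,f=None,n=2):
    """line to P then correct for the steady offset"""
    P=np.array(P,float);R=RY(yaw);cmd=P.copy()
    for i in range(n):
        hit=manip.servo_line(cmd,R,v=v,f_stop=f)
        if hit: return True
        manip.sleep(0.15);e=P-manip.sense()['ee_pos']
        if np.linalg.norm(e)<0.5: break
        cmd=cmd+e
    return False
E
python3 - <<'E'
from h import *
fine((477.2,-144,150),99,v=120);st()
manip.command_gripper(0.5)
hit=fine((477.2,-144,71),99,v=80,f=8);st(hit)
m,_=wshot("wg")
manip.command_gripper(0.0,30);s=st()
print(s['tool_rot'].round(3).tolist())
E
```

```text
t4.70 [ 476.8 -144.   149.4] F [-0.01 -0.08  0.46] w0.998
False t7.16 [ 476.9 -143.9   70.6] F [-0.21 -0.59  0.06] w0.497
 t7.88 [ 476.9 -143.9   70.5] F [-0.11  0.5  -0.18] w0.066
[[-0.156, 0.988, -0.0], [0.988, 0.156, -0.0], [0.0, -0.0, -1.0]]
```

View pics/wg.png

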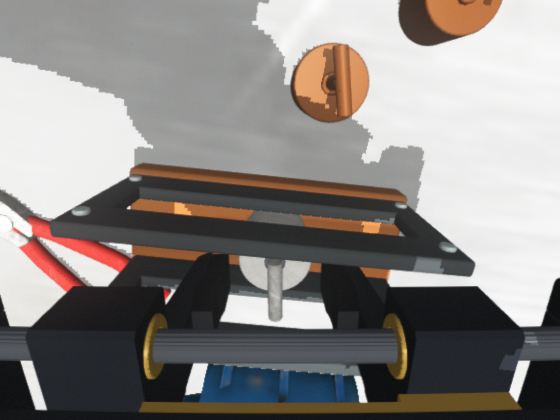

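Fingers straddle the pin centrally at (276,290) and closed to about 6 mm. Lifting.

```bash
python3 - <<'E'
from h import *
manip.servo_line((476.9,-143.9,175),RY(99),v=80);manip.sleep(.3);st("lift")
manip.servo_line((480,150,150),RY(103),v=180);manip.sleep(.3);st()
m,_=wshot("wc");cv2.imwrite("pics/sc.png",manip.grab_frame("scene")[120:330,220:420].repeat(3,0).repeat(3,1)[:600])
E
```

```text
lift t9.63 [ 476.8 -143.9  174.8] F [-0.47 -0.06 -3.47] w0.061
 t11.72 [480.1 149.6 150. ] F [ 0.07 -0.47 -3.64] w0.062
```

View pics/wc.png

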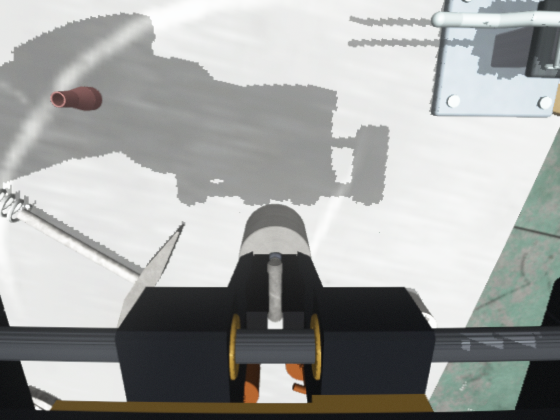

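View pics/sc.png

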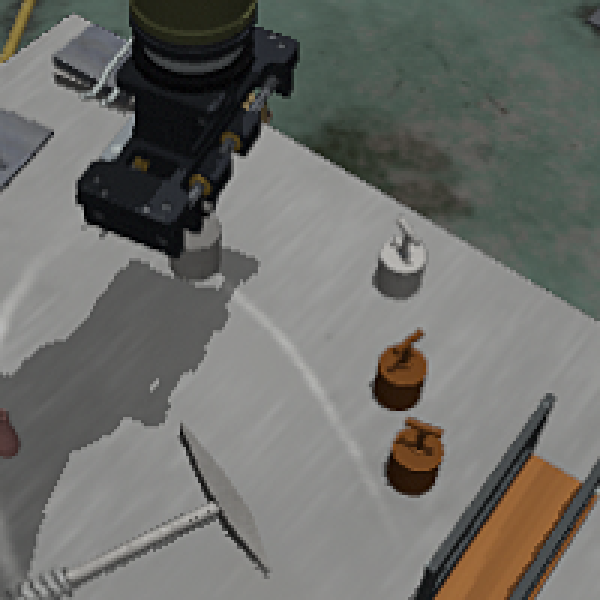

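The mandrel hangs upright in the fingers at about (275,230) over bare bench; the weight reads about 3.55 N. Lowering.

```bash
python3 - <<'E'
from h import *
m=wload("wc");print("plate tip",onz(m,(182,225),0),onz(m,(182,225),40))
manip.servo_line((480,150,58),RY(103),v=90)
manip.sleep(.2);st()
hit=manip.servo_line((480,150,46),RY(103),v=15,f_stop=3);manip.sleep(.2);st(hit)
E
```

```text
plate tip [403.34269194  96.62120791   0.        ] [411.26678393 114.5583207   40.        ]
 t13.20 [480.3 150.1  58.4] F [ 0.87 -0.56 -2.85] w0.061
True t13.95 [480.  150.   50.5] F [-0.65  0.28  5.6 ] w0.057
```

```bash
python3 - <<'E'
from h import *
manip.servo_line((480,150,50.9),RY(103),v=15);manip.sleep(.1);st()
manip.command_gripper(0.35);manip.sleep(.2);st("rel")
manip.servo_line((480,150,120),RY(103),v=100)
manip.command_gripper(0.7)
manip.move_ptp((480,150,120),RY(193));manip.sleep(.2);st();wshot("wp")
E
```

```text
t14.30 [479.7 149.9  50.6] F [ 0.15  0.29 -2.53] w0.064
rel t15.05 [480.  150.   50.9] F [ 0.22  0.05 -0.14] w0.349
 t17.61 [479.9 150.1 120. ] F [0.45 0.28 1.25] w0.697
```

View pics/wp.png

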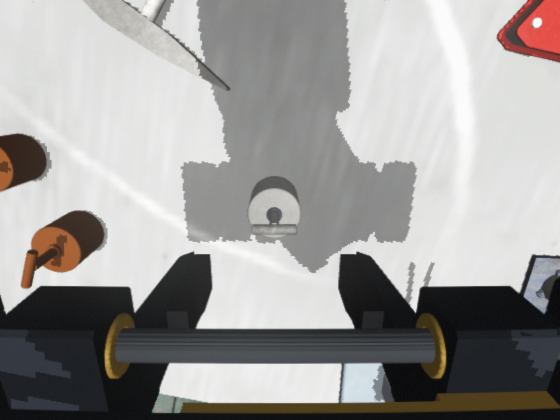

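The mandrel stands upright with its pin from (252,230) to (299,230), parallel to the jaw direction.

```bash
python3 - <<'E'
from h import *
a=cv2.imread("pics/wp.png")[165:255,225:325];cv2.imwrite("pics/zp.png",cv2.resize(a,None,fx=6,fy=6,interpolation=2))
E
```

```text
(no output)
```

View pics/zp.png

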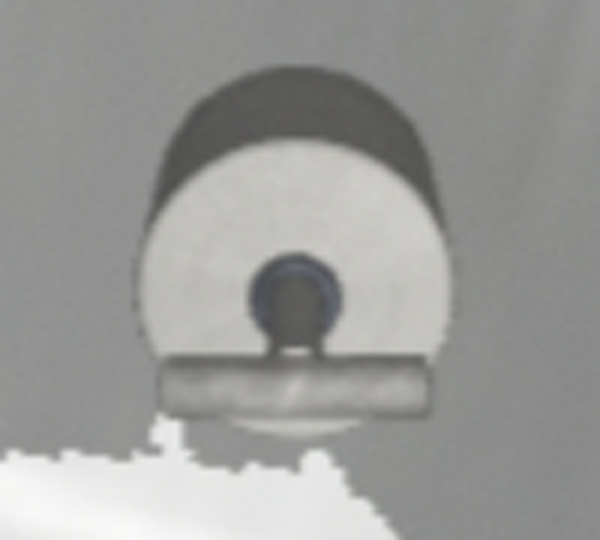

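```bash
python3 - <<'E'
from h import *
m=wload("wp");f=lambda u,v:(225+u/6,165+v/6)
a,b=onz(m,f(158,387),67),onz(m,f(433,387),67);c=(a+b)/2;d=b-a;ang=np.degrees(np.arctan2(d[1],d[0]));print(c,np.linalg.norm(d),ang)
yaw=ang+90 if abs(ang+90-193)<20 else ang-90
if yaw<0:yaw+=360
print("yaw",yaw)
hit=fine((c[0],c[1],50),yaw,v=80,f=8);st(hit)
manip.command_gripper(0.0,40);st()
manip.servo_line((c[0],c[1],90),RY(yaw),v=60);manip.sleep(.4);st("lift");wshot("wq")
E
```

```text
[479.84247874 150.22626948  67.        ] 28.832016840180657 102.97076625743503
yaw 192.97076625743503
False t19.23 [479.6 150.2  49.6] F [-0.54  0.08 -0.52] w0.704
 t19.90 [479.5 150.   49.5] F [-0.16 -0.15  0.64] w0.289
lift t21.12 [479.7 150.2  89.8] F [-0.38  0.41 -3.58] w0.291
```

View pics/wq.png

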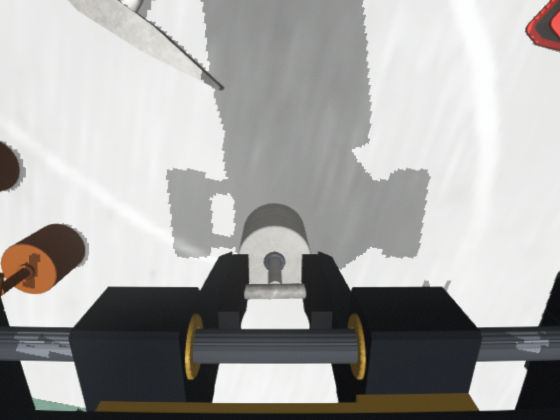

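```bash
cat >> h.py <<'E'
S=np.array([528.4,279.6,165.]);HY=12.9;DX=np.array([np.cos(np.radians(HY)),np.sin(np.radians(HY)),0]);TY=180+HY
PIN=17.4   # pin above TCP
def at(x,up): return S+DX*x+np.array([0,0,up-PIN])
E
python3 - <<'E'
from h import *
manip.servo_line((479.7,150.2,170),RY(TY),v=120)
manip.servo_line(at(-70,20),RY(TY),v=120)
fine(at(-40,13),TY,v=80);manip.sleep(.2);st()
print(at(-40,13))
wshot("w1")
s=manip.grab_frame("scene");t=manip.grab_frame("top");cv2.imwrite("pics/s1.png",s);cv2.imwrite("pics/t1.png",t)
a=cv2.resize(s[90:215,190:320],None,fx=4,fy=4,interpolation=2)[:500,:400];b=cv2.resize(t[115:235,145:240],None,fx=4.2,fy=4.2,interpolation=2)[:500,:398]
cv2.imwrite("pics/p1.png",np.hstack([a,b]))
E
```

```text
t24.38 [490.  270.8 160.5] F [-0.02  0.19 -3.98] w0.285
[489.40955223 270.66999536 160.6       ]
```

View pics/p1.png

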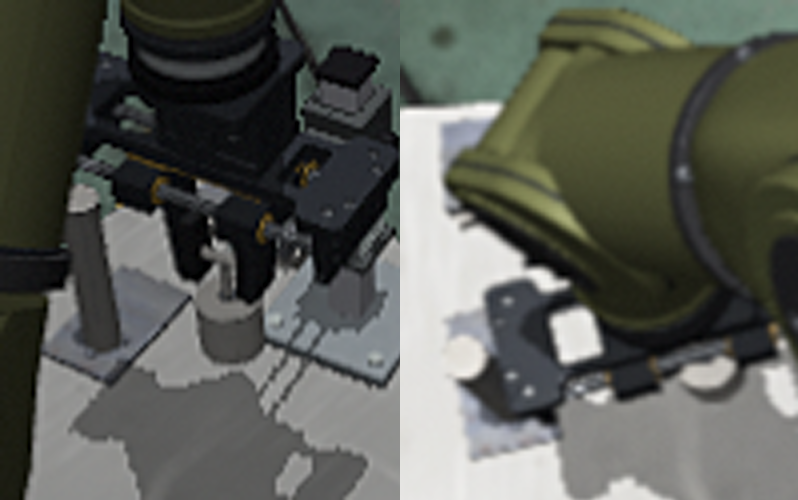

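View pics/w1.png

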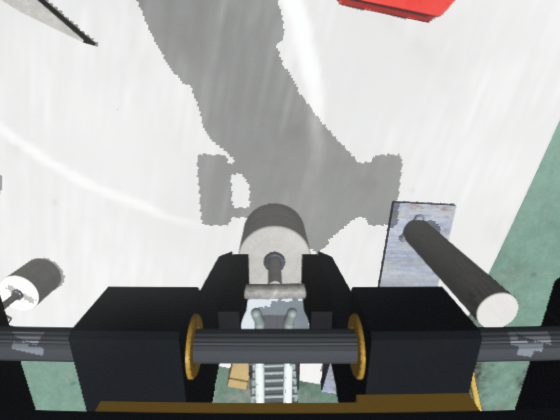

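The wrist view shows the fork tips at about (257,318) and (291,318), just behind the pin, which is centred near (275,291). It looks well centred; zooming to check.

```bash
python3 - <<'E'
from h import *
a=cv2.imread("pics/w1.png")[240:410,215:335];cv2.imwrite("pics/z1.png",cv2.resize(a,None,fx=3.5,fy=3.5,interpolation=2))
E
```

```text
(no output)
```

View pics/z1.png

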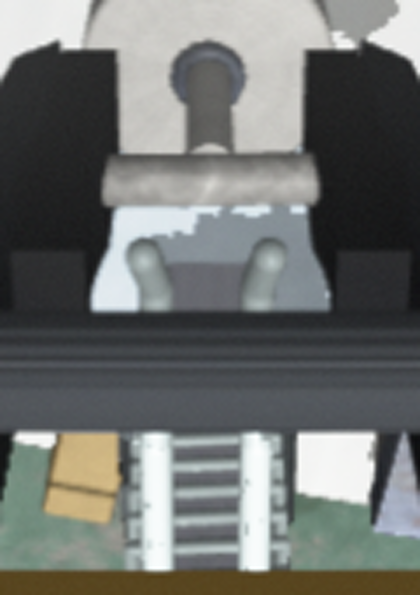

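```bash
sed -i 's/S=np.array(\[528.4,279.6/S=np.array([528.5,279.2/' h.py; python3 - <<'E'
from h import *
hit=fine(at(0,13),TY,v=45,f=5);manip.sleep(.2);st(hit);print(at(0,13))
wshot("w2");s=manip.grab_frame("scene");cv2.imwrite("pics/s2.png",s)
a=cv2.resize(s[90:215,190:320],None,fx=4,fy=4,interpolation=2)[:500,:400]
b=cv2.resize(cv2.imread("pics/w2.png")[240:410,215:335],None,fx=2.95,fy=2.95,interpolation=2)[:500]
cv2.imwrite("pics/p2.png",np.hstack([a,b]))
E
```

```text
False t25.91 [528.4 279.2 160.6] F [-0.12 -0.42 -3.3 ] w0.291
[528.5 279.2 160.6]
```

View pics/p2.png

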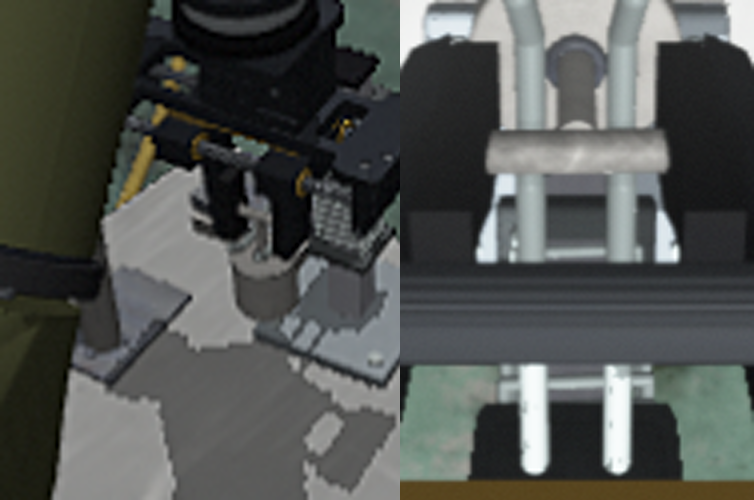

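The pin lies across both prongs and the stem is centred between them. Lowering in steps and watching the force.

```bash
cat >> h.py <<'E'
def fz(n=12):
    a=[]
    for _ in range(n): manip.sleep(.02);s=manip.sense();a.append([s['wrist_force'][2],s['ee_pos'][2],*s['wrist_force'][:2]])
    return np.mean(a,0).round(2)
E
python3 - <<'E'
from h import *
print("base",fz(20))
for u in (3,0,-2,-5,-8):
    h=manip.servo_line(at(0,u),RY(TY),v=25,f_stop=10);print(u,h,fz())
st()
wshot("w3");s=manip.grab_frame("scene")
a=cv2.resize(s[90:215,190:320],None,fx=4,fy=4,interpolation=2)[:500,:400]
b=cv2.resize(cv2.imread("pics/w3.png")[240:410,215:335],None,fx=2.95,fy=2.95,interpolation=2)[:500]
cv2.imwrite("pics/p3.png",np.hstack([a,b]))
E
```

```text
base [-3.5500e+00  1.6061e+02  5.0000e-02 -6.0000e-02]
3 False [ -3.87 150.66   0.19   0.33]
0 False [ -3.53 147.57   0.17   0.16]
-2 False [-1.9600e+00  1.4572e+02 -1.1000e-01 -0.0000e+00]
-5 False [-3.500e-01  1.427e+02 -1.700e-01  9.000e-02]
-8 False [ 1.2700e+00  1.3969e+02 -1.0000e-02  2.6000e-01]
 t28.94 [528.6 279.3 139.7] F [-0.28 -0.43  1.23] w0.283
```

View pics/p3.png

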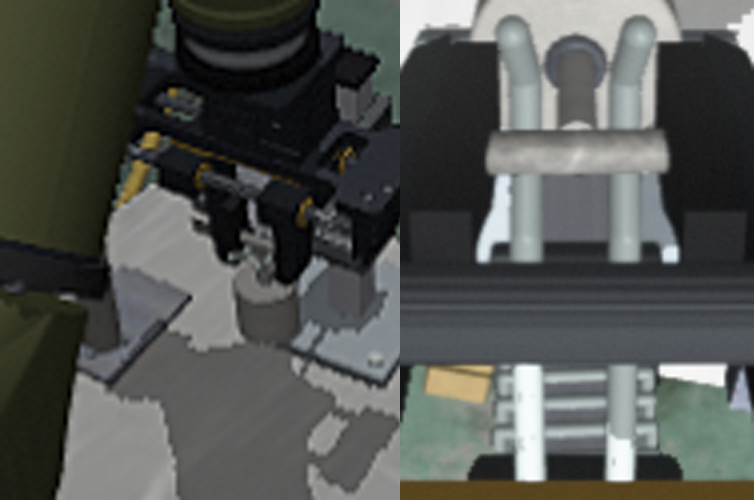

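```bash
python3 - <<'E'
from h import *
h=manip.servo_line(at(0,-15),RY(TY),v=20,f_stop=9);print(h,fz())
h=manip.servo_line(at(0,-22),RY(TY),v=20,f_stop=8);print(h,fz())
manip.sleep(.3)
manip.servo_line(at(0,-9),RY(TY),v=20);print(fz())
u=-5.6
for _ in range(4):
    manip.servo_line(at(0,u),RY(TY),v=10);f=fz(25);print(u,f)
    if abs(f[0])<.12:break
    u+=f[0]/.53
st()
E
```

```text
False [ 4.6700e+00  1.3278e+02 -7.0000e-02 -3.6000e-01]
False [  7.81 126.09  -0.73  -0.26]
[  1.87 138.42   0.78   0.87]
-5.6 [-1.1000e-01  1.4194e+02  1.1600e+00  1.2000e+00]
 t32.65 [528.5 279.2 142. ] F [ 1.25  1.97 -0.17] w0.289
```

```bash
python3 - <<'E'
from h import *
print(fz(25),manip.sense()['moment'].round(2))
wshot("w4");s=manip.grab_frame("scene")
a=cv2.resize(s[90:215,190:320],None,fx=4,fy=4,interpolation=2)[:500,:400]
b=cv2.resize(cv2.imread("pics/w4.png")[240:410,215:335],None,fx=2.95,fy=2.95,interpolation=2)[:500]
cv2.imwrite("pics/p4.png",np.hstack([a,b]))
E
```

```text
[-5.0000e-02  1.4198e+02  1.0700e+00  1.2800e+00] [ 0.29 -0.24  0.05]
```

View pics/p4.png

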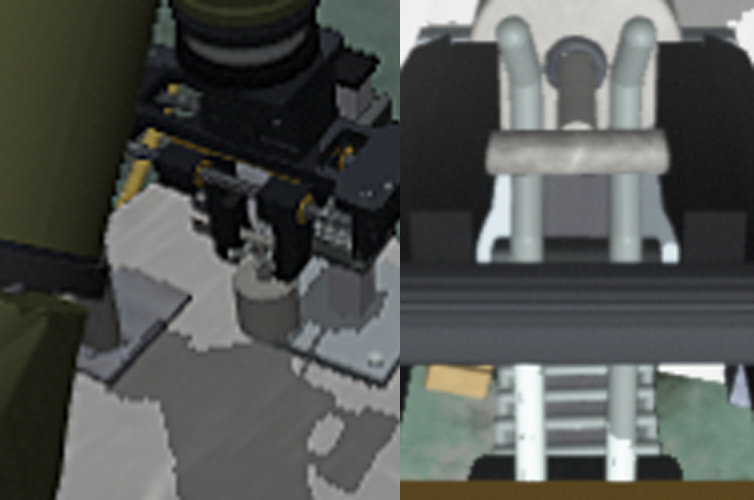

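```bash
python3 - <<'E'
from h import *
c=at(0,-5.6);o=np.zeros(3)
for k in range(4):
    f=fz(20);print(o.round(2),f)
    L=f[2:4]
    if np.hypot(*L)<.5:break
    o[:2]+=0.25*L/np.hypot(*L)
    manip.servo_line(c+o,RY(TY),v=5)
print(fz(20));np.save("o.npy",o)
E
```

```text
[0. 0. 0.] [  0.15 142.     1.16   1.17]
[0.18 0.18 0.  ] [ -0.   141.94   0.38   0.81]
[0.28 0.4  0.  ] [ 8.000e-02  1.419e+02 -1.400e-01  2.000e-02]
[-1.1000e-01  1.4192e+02 -6.2000e-01 -7.9000e-01]
```

```bash
python3 - <<'E'
from h import *
c=at(0,-5.6);c[:2]+=np.load("o.npy")[:2]
manip.command_gripper(0.36);manip.sleep(.3);st("open");print(fz(10))
manip.command_gripper(0.6);st()
wshot("w5")
manip.servo_line(c+[0,0,40],RY(TY),v=50);st()
wshot("w6")
E
python3 - <<'E'
from h import *
a=[cv2.resize(cv2.imread(f"pics/w{i}.png")[230:410,175:375],None,fx=1.95,fy=1.95,interpolation=2) for i in (5,6)]
cv2.imwrite("pics/p5.png",np.hstack(a))
E
```

```text
open t35.61 [528.8 279.6 142. ] F [ 0.44  0.44 -0.8 ] w0.359
[ -0.17 142.01  -0.31  -0.25]
 t36.27 [528.8 279.6 142. ] F [-0.67  0.27 -0.58] w0.600
 t37.27 [528.6 279.4 181.7] F [ 0.41 -0.14 -0.41] w0.603
```

View pics/p5.png

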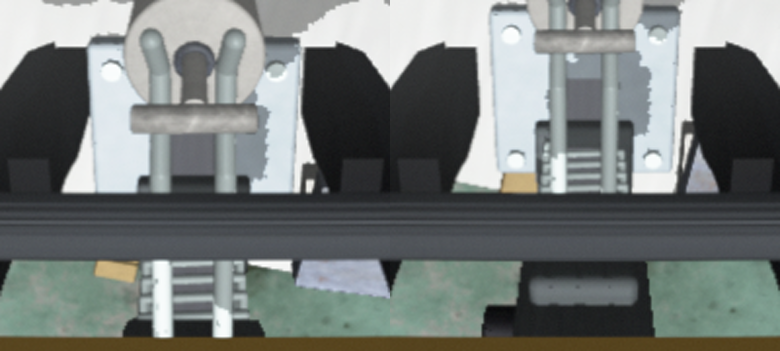

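The mandrel hangs with its pin across both prongs and the fingers are clear of it. Next I back well away, up and towards -x of the stand, and check that it hangs still.

```bash
python3 - <<'E'
from h import *
c=at(0,0)
manip.servo_line((528.6,279.4,300),RY(TY),v=120)
manip.move_ptp((430,100,320),RY(TY));st();manip.sleep(.5)
A=[manip.grab_frame(n) for n in ("scene","top")];manip.sleep(1);B=[manip.grab_frame(n) for n in ("scene","top")]
cv2.imwrite("pics/fs.png",B[0]);cv2.imwrite("pics/ft.png",B[1])
print([cv2.absdiff(x,y).max() for x,y in zip(A,B)],cv2.absdiff(A[0],B[0])[90:215,190:320].max())
a=cv2.resize(B[0][90:215,190:320],None,fx=4,fy=4,interpolation=2)[:500,:400];b=cv2.resize(B[1][115:235,145:240],None,fx=4.2,fy=4.2,interpolation=2)[:500,:398]
cv2.imwrite("pics/p6.png",np.hstack([a,b]));st()
E
```

```text
t39.29 [431.  101.3 320.2] F [1.13 1.12 0.42] w0.600
[np.uint8(129), np.uint8(44)] 99
 t40.99 [430. 100. 320.] F [-0.22 -0.01 -0.43] w0.603
```

View pics/p6.png

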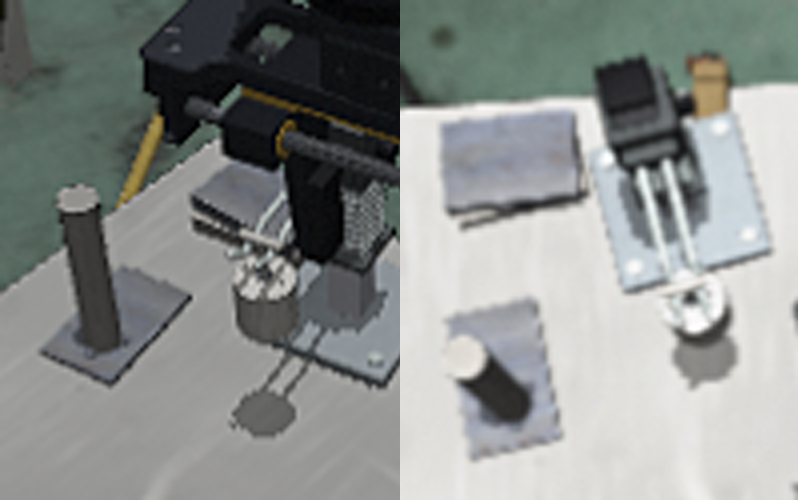

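View pics/fs.png

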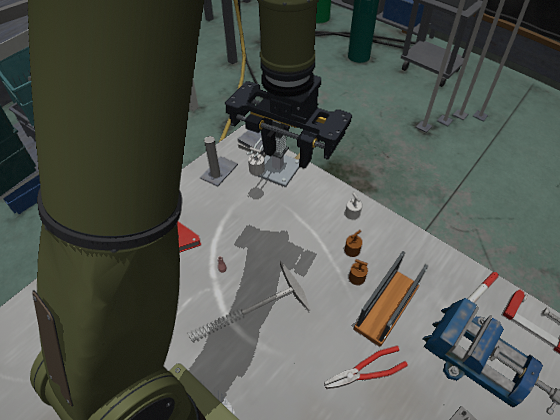

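Both views show the mandrel hanging on the fork (scene (257,160), top (310,185)), the rack empty and the other things in place. The frame difference may only be the arm settling, so one more stillness check on the hook region before handing in.

```bash
python3 - <<'E'
from h import *
A=[manip.grab_frame(n) for n in ("scene","top")];manip.sleep(.6);B=[manip.grab_frame(n) for n in ("scene","top")]
print(cv2.absdiff(A[0],B[0])[140:205,240:267].max(),cv2.absdiff(A[1],B[1])[140:215,190:225].max())
T0=cv2.imread("pics/top0.png");d=cv2.absdiff(T0,B[1]).max(2)
for n,(x,y) in dict(other=(301,155),br1=(326,184),br2=(347,203),cup=(257,278),magnet=(204,290),bar=(168,205)).items(): print(n,d[y-9:y+9,x-9:x+9].mean().round(1))
manip.hand_in();st()
E
```

```text
9 4
other 101.2
br1 69.8
br2 66.5
cup 39.5
magnet 40.2
bar 28.1
the job is handed in; nothing more can be done
the job is handed in; nothing more can be done
```

```bash
python3 - <<'E'
import cv2
a=cv2.imread("pics/scene0.png");b=cv2.imread("pics/fs.png");d=cv2.absdiff(a,b).max(2)
for n,(x,y) in dict(other=(353,207),br1=(353,243),br2=(358,271),cup=(222,264),bar=(210,150)).items(): print(n,d[y-12:y+12,x-10:x+10].mean().round(1),d[y-12:y+12,x-10:x+10].max())
E
```

```text
other 29.6 38
br1 25.1 36
br2 24.3 35
cup 31.7 37
bar 24.2 36
```

View pics/ft.png

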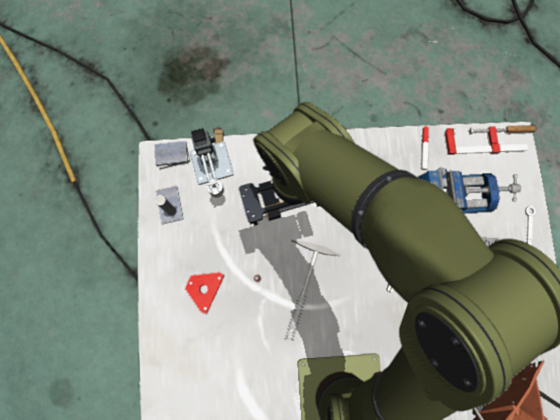

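The mandrel is hanging still on the fork hook, and the job was handed in at about 42 s on the robot's clock (limit 69 s).

**What I did**
- **Rack to bench:** I lifted the steel mandrel out by the pin's thickness and carried it to about (480, 150) mm. I lowered it to bench contact under force control and let go, and it stood upright.
- **Regrasp and hang:** I turned the gripper 90°, pinched the pin's flat ends, and brought the mandrel in over the tips with its stem between the prongs.
- **Tug:** I pulled the hook down to a dip of about 21 mm, well short of the 36 mm stop, with about 8 N of pull at the wrist. I then eased it up until the wrist's vertical force was within about 0.1 N of zero, and let go.

**What the last checks showed**
- **Hang:** After release, both fixed cameras show the mandrel hanging with the pin across both prongs. The hook area barely changed between two frames 0.6 s apart (at most 9 of 255 grey levels). An earlier pair, taken while the arm was still settling, changed by up to 99, and that crop also contained the gripper.
- **Before letting go:** There was a sideways force of about 1.7 N. Small nudges took it to about zero, then it drifted back to about 1 N, and release caused no visible disturbance.
- **Other things:** My overhead before/after comparison was unusable, because the arm hid the bench mandrels and the picture's overall brightness had changed. In the scene view the other mandrel, the brown ones, the cup and the bar look unmoved. The magnet is partly hidden by the arm there, but the overhead view shows it in place.

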